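# Lock the loose cover screw of the drive box

### The arm

A 6-joint arm with a two-finger parallel gripper is mounted at the origin on a cart in front of the work surface, level with it; the furniture and walls round the work are solid. World frame = base frame: x ahead of the robot, y to its left, z up, the work surface at z = 0. Lengths are in m, angles in rad, forces in N, time in s.
With the tool pointing down it reaches from about 0.275 to 0.975 m from the base axis. Payload 8.4 kg.
Tool frame: the origin (TCP) lies at the very end of the fingers, on their centre line; the grasp point (between the pads) lies 19 mm behind it (r.grip_depth is the distance from the TCP to the grasp point, in m); z points along the fingers, x is the direction in which the jaws open and shut, and the axes are right-handed (so a half turn about z gives the same grasp; the last joint's range is limited). The gripper opens to 92 mm and grips with 3 to 60 N. Pads are 20 mm wide; open, the fingers measure 128 mm over their backs; the gripper's body (75 mm by 189 mm) begins 69 mm behind the grasp point.
Start: joints at [1.25, 0.353, 1.633, -0, 1.155, -0.002], TCP at [0.196, 0.594, 0.194] pointing down, gripper open.
Joint ranges: [-2.63, 2.63], [-0.92, 2.1], [0.06, 2.66], [-1.3, 4.44], [0, 2.69], [-3.02, 3.02]. Speed limits (rad/s): [2.22, 2.22, 2.79, 3.14, 3.14, 3.14].

### API

Orientations are given as a unit quaternion [w, x, y, z].
In Python, from bench import r gives the robot as it stands. The module is installed in compiled form; this text tells all that it offers. Calls block until the motion is done:
- r.reach(position, orientation): joint-space move of the TCP to a pose.
- r.line_to(position, rate=0.15, rotation=None, guard=None): straight line of the TCP; rotation=None keeps the orientation; rate is the mean speed in m/s. With guard (N) it stops when the force on the tool has changed by that much, and returns True; else False.
- r.move_j(angles): joint-space move.
- r.ungrasp() and r.grab(): open the fingers fully, or close them until they stop; the grip force is fixed at half the most.
- r.wait(seconds).
- r.ik(position, orientation): joint angles nearest the present ones, or None.
- r.grab_frame(name): name is "scene" or "side" or "wrist"; returns a dict with "color" (400x640x3 uint8, blue, green, red), "mtx" (3x3 intrinsics, pixels), "distortion" ([k1, k2, p1, p2, k3] as OpenCV has them; the pictures are not rectified), "R" (3x3) and "t" (3): a world point X has camera coordinates R X + t; the wrist camera has in their place "tool_from_camera" (4x4, takes a point from camera to tool coordinates, whose origin is the TCP and whose axes are the tool frame's). Camera axes: x right, y down, z forward; pixel columns grow to the right and rows downward; lengths in m; the calibration is good to about 2 mm. A picture is of the moment at which its call begins: read the wrist's pose just before it. There is no depth.
A pose or a line that the arm cannot do raises r.IKError and nothing moves.
- r.finish_job(): hands the job in, once; it reports no verdict.
Readings, each from a call of its own:
- r.current_time_s(): time.
- r.current_joints(): joint angles.
- r.current_joint_velocities(): joint speeds.
- r.current_joint_torque(): joint torques, N m.
- r.current_eef_pos(): TCP position.
- r.current_orientation(): TCP orientation.
- r.current_force(): force on the tool from outside, world axes, zero at the start.
- r.current_moment(): the same for the moment, N m.
- r.current_width(): finger opening in m.
Only numpy, scipy, OpenCV 4.12 (cv2) and the standard library are available. Lean on these libraries where they do the work, as an engineer would, in place of code of your own. Each camera call takes 0.05 s, during which the arm holds its last target.

### The job

One of the two captive slotted screws on the cover of the drive box has been left open. Turn the revolving tool stand by its grip bar until the orange slot key comes out from under the hood and faces the white front mark, take the key, and use it to turn the open screw clockwise fully home to its stop, so that its slot lines up with the red marks. Then put the key back upright, all the way down, in its pocket and let go, leaving the other screw, the other tools and the things on the desk as they are.

Things in the scene. Friction and masses are not known exactly. Their poses are not given: they have to be found in the camera images.
- carousel: Aluminium revolving plate of the tool stand, 216 mm across, top at z 24 mm, with a spindle to the grip bar; origin on the stand's axis at desk height; the key's pocket lies on its -x side. At the start its -x side points 1.2 to 1.45 rad clockwise (seen from above) of the front mark, to the robot's left under the hood. Light drag (0.06 Nm); stays where it is left.
- tool_stand: Fixed grey round base, 242 mm across, 12 mm high; origin under its centre, on the plate's axis. A tab with a white mark on its -x side is the front. A clear hood stands on its left rim from 0.85 to 2.35 rad clockwise from the mark: roof at z 133 to 138 mm, 48 to 119 mm off the axis, outer wall 115 to 122 mm off the axis. The key cannot be lifted under it.
- stand_front (a point): Fixed point of the stand, 80 mm off the axis towards the front mark and 24 mm above the desk: where the key pocket's floor centre must come.
- carousel_grip (a point): Centre of the black grip bar on top of the plate's spindle, on its axis, 182 mm above the desk. The bar is 50 mm long along this frame's y, 14 mm thick along x and 34 mm high (z 164 to 198 mm): pinch it along x. The frame turns with the plate; the key's pocket lies on its -x side.
- key_pocket (a point): Floor centre of the key's pocket on the turning plate, 80 mm off the axis, 24 mm above the desk; x along the radius (outwards is -x), z up. A rectangular well open at the top, 26 mm (x) by 13 mm (y) inside, 40 mm deep, walls 4 mm. Two more such pockets, 120 degrees apart, hold the other tools.
- slot_key: Loose key, 96 mm tall, 0.08 kg, upright in its pocket. Origin: middle of the blade's bottom edge, z up. Flat in its x-z plane, same both ways round: blade 22 (x) x 4 (y) mm to z 16 (lowest 5 mm: 20 x 2.4), steel shank 20 x 8 mm to z 60, orange grip 54 (x) x 14 (y) mm from z 60 to 96 mm; pinch the grip along y. In the pocket it has play: up to 0.2 rad of tilt, 0.25 rad of yaw.
- open_screw (a joint): Angle (rad) of the screw left open, growing clockwise seen from above: 0 fully open, 1.571 home at a hard stop with the slot in line with the two red marks. Starts between 0.05 and 0.4; drag 0.06 Nm, stays where it is left. The key has about 0.25 rad of play in the slot either way, so it must turn that much further than the screw.
- open_screw_slot (a point): Centre of the slot's floor on the axis of the open screw, turning with it; x runs along the slot, z up. 56 mm above the desk. The brass head is 34 mm across, the slot 9 mm wide, 9 mm deep and open at both ends. A key blade stands on this floor when fully in.
- open_screw_seat: Round dark steel seat, 44 mm across, 3 mm thick, fixed on the box top, in which the open screw sits; origin at its underside centre, 50 mm above the desk. Its x points along the line of the two red marks on the box top beside it (24 mm out).
- shut_screw (a joint): Angle (rad) of the other, identical screw, same meaning; it is home (about 1.57) and must stay so. Which end of the box has the open screw varies.
- shut_screw_slot (a point): Centre of the slot's floor of the other screw, x along the slot.
- drive_box: Fixed grey metal box with aluminium cover, 112 x 166 x 50 mm, origin at the centre of its underside; the two screws sit on its top 54 mm from the centre along its y.
- blue_driver: Loose tool in another pocket of the stand: blue round grip 32 mm across, 96 mm tall, origin at its foot. Leave it in its pocket.
- green_driver: Loose tool in another pocket: green round grip, otherwise like the blue one. Leave it in its pocket.
- tape_roll: Roll of beige tape lying on the desk in front, 85 mm across, 24 mm high, origin under its centre. Leave alone.
- glue_stick: Yellow and red glue stick lying behind the box, 24 x 95 x 24 mm, origin under its centre. Leave alone.

How it is judged:
On the way, in this order (a step that is already met when the one before it is completed fails the run):
1. the key, standing in its pocket, has been brought to the front mark (pocket within 20 mm) (horizontal distance between key_pocket and stand_front below 0.02 m and horizontal distance between slot_key and key_pocket below 0.01 m and z of slot_key in the frame of key_pocket below 0.008 m and angle between slot_key's own z axis and vertical below 0.3 rad), for 0.2 s.
2. the key has been lifted out of its pocket (40 mm or more above the pocket floor) (z of slot_key in the frame of key_pocket above 0.04 m), for 0.1 s.
3. the open screw has been turned home (1.3 rad or more) with the key's blade in its slot (value of joint open_screw above 1.3 rad and distance between slot_key and open_screw_slot below 0.014 m), for 0.1 s.
At the end, for the whole second after the job is handed in: The open screw is home (joint 1.3 rad or more of 1.571) and the other still home; the key stands in its own pocket, its foot within 10 mm of the pocket's centre and within 8 mm of its floor, within 0.3 rad of upright, at rest and released (value of joint each of open_screw, shut_screw above 1.3 rad and horizontal distance between slot_key and key_pocket below 0.01 m and z of slot_key in the frame of key_pocket below 0.008 m and angle between slot_key's own z axis and vertical below 0.3 rad and linear speed of slot_key below 0.02 m/s and contact force between the fingers and slot_key below 0.1 N); the robot touches nothing.
It fails at once if the shut screw is turned back (below 1.3 rad) (value of joint shut_screw below 1.3 rad).
It fails at once if the fingers turn or press the open screw themselves (over 2 N) instead of the key (contact force between the fingers and open_screw_seat above 2 N).
It fails at once if one of the other tools is lifted more than 20 mm out of its pocket (height (world z) of any of blue_driver, green_driver above 0.046 m).
It fails at once if the tape roll or the glue stick is moved by more than 30 mm (distance of any of tape_roll, glue_stick from where it was at the start of the episode above 0.03 m).
It also fails if it takes over 64 s, if anything falls off the work surface, if the arm or the gripper's body presses on something with over 40 N, if the wrist force passes 120 N, or if a joint passes its speed limit or range.

## Working session

There is one attempt and no reset: what is moved stays moved. The work goes in short steps, each a Python script; the robot and the scene stay as the last script left them, time stands still between calls to the robot, and variables do not carry over. Pictures are saved under pics/ and viewed, and the job is handed in when it is done.

```bash
mkdir -p pics; ls
cat > h.py <<'E'
import numpy as np, cv2
from bench import r
from scipy.spatial.transform import Rotation as Ro
def down(yaw):
    # tool z down, tool x at angle yaw in world
    c,s=np.cos(yaw),np.sin(yaw)
    M=np.array([[c,s,0],[s,-c,0],[0,0,-1.]])
    q=Ro.from_matrix(M).as_quat(); return [q[3],q[0],q[1],q[2]]
def toolT():
    q=r.current_orientation(); M=np.eye(4); M[:3,:3]=Ro.from_quat([q[1],q[2],q[3],q[0]]).as_matrix(); M[:3,3]=r.current_eef_pos(); return M
def shot(name,fn):
    T=toolT(); f=r.grab_frame(name)
    if name=="wrist":
        C=T@np.array(f["tool_from_camera"]); f["R"]=C[:3,:3].T; f["t"]=-C[:3,:3].T@C[:3,3]
    f={k:np.array(f[k]) for k in("color","mtx","distortion","R","t")}
    np.savez("pics/"+fn+".npz",**f); cv2.imwrite("pics/"+fn+".png",f["color"]); return f
def load(fn): return dict(np.load("pics/"+fn+".npz"))
def ray(f,uv,z):
    p=cv2.undistortPoints(np.array([[uv]],float),f["mtx"],f["distortion"])[0,0]
    d=f["R"].T@np.array([p[0],p[1],1]); o=-f["R"].T@f["t"].ravel()
    return o+d*(z-o[2])/d[2]
def proj(f,X):
    return cv2.projectPoints(np.array(X,float).reshape(-1,3),cv2.Rodrigues(f["R"])[0],f["t"],f["mtx"],f["distortion"])[0].reshape(-1,2)
E
python3 - <<'E'
from h import *
for n in("scene","side","wrist"):
    f=shot(n,n+"0"); print(n,f["mtx"].diagonal(),-f["R"].T@f["t"],f["R"][2])
print(r.current_time_s(),r.grip_depth)
E
```

```text
pics
scene [486.14894465 486.14894465   1.        ] [-0.07600902 -0.38189163  0.94104309] [ 0.56915043  0.3539424  -0.742154  ]
side [360.82197716 360.82197716   1.        ] [ 0.14730845 -0.76943906  0.50888766] [ 0.43891298  0.8107356  -0.38737989]
wrist [327.46111176 327.46111176   1.        ] [0.13023051 0.61452559 0.38407744] [ 0.23530413 -0.07977695 -0.96864215]
0.15 0.0187
```

View pics/scene0.png

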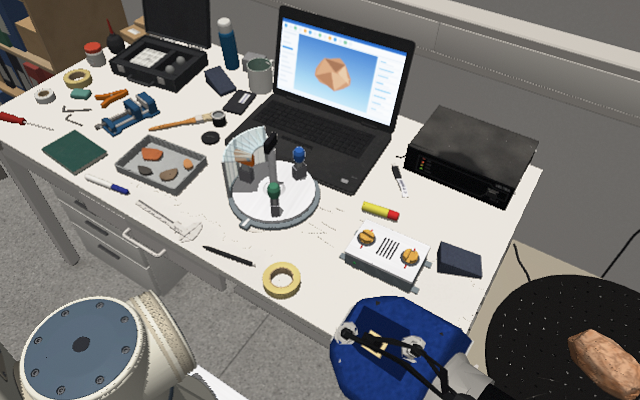

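View pics/side0.png

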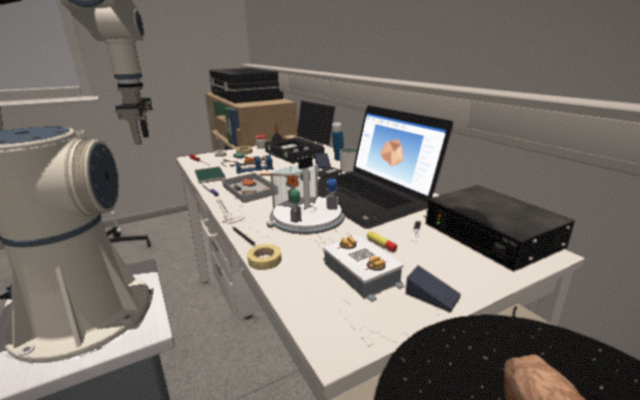

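View pics/wrist0.png

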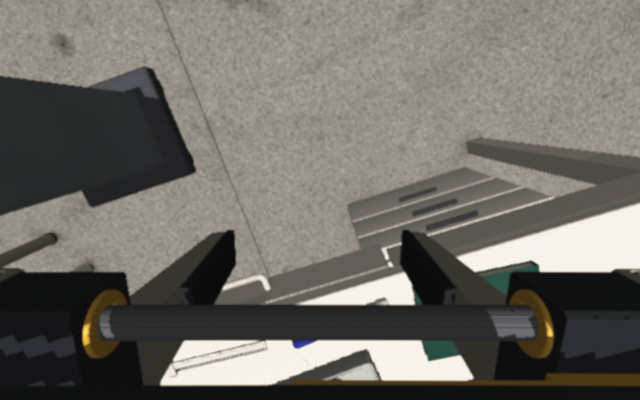

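Run:
```python
from h import *
f=load("scene0"); c=f["color"]
cv2.imwrite("pics/a1.png",cv2.resize(c[115:245,200:340],None,fx=5,fy=4.6*1,interpolation=cv2.INTER_CUBIC))
cv2.imwrite("pics/a2.png",cv2.resize(c[190:300,330:450],None,fx=5,fy=5,interpolation=cv2.INTER_CUBIC))
for uv,z in(((272,192),.012),((247,224),.012),((387,252),.05),((367,237),.056),((410,256),.056),((269,143),.198),((281,280),.024)): print(uv,ray(f,uv,z).round(3))
```

```text
(272, 192) [0.6   0.175 0.012]
(247, 224) [0.479 0.163 0.012]
(387, 252) [ 0.565 -0.174  0.05 ]
(367, 237) [ 0.573 -0.118  0.056]
(410, 256) [ 0.579 -0.224  0.056]
(269, 143) [0.586 0.161 0.198]
(281, 280) [ 0.386 -0.006  0.024]
```

View pics/a1.png

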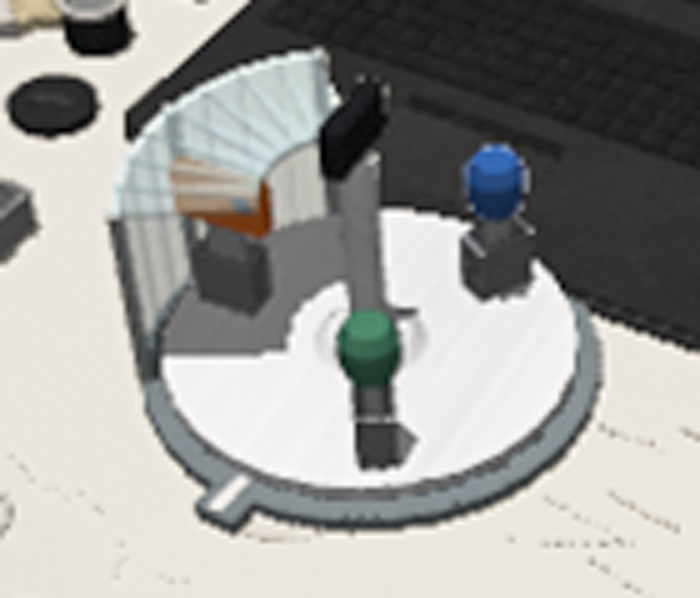

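View pics/a2.png

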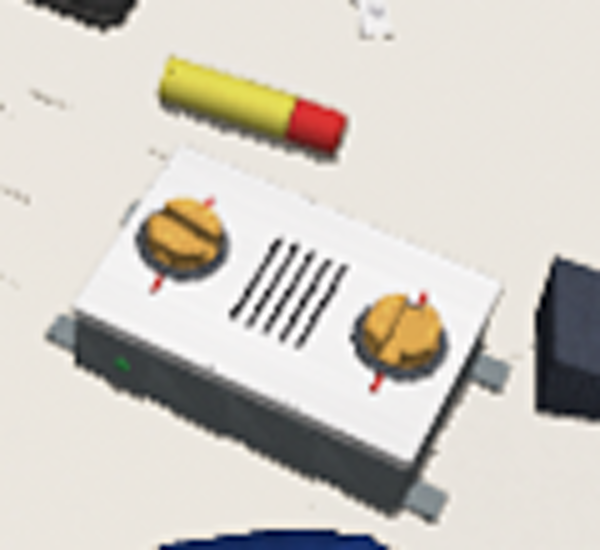

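Run:
```python
from h import *
T=toolT(); f=r.grab_frame("wrist"); print(T.round(3)); print(np.array(f["tool_from_camera"]).round(3))
for p in([.6,.175,.3],[.57,-.12,.2]):
  for y in np.arange(-180,180,30): 
    q=r.ik(p,down(np.radians(y))); print(p,y,None if q is None else np.round(q,2))
```

```text
[[ 0.313  0.95  -0.     0.196]
 [ 0.95  -0.313 -0.001  0.593]
 [-0.001  0.    -1.     0.193]
 [ 0.     0.     0.     1.   ]]
[[ 1.    -0.    -0.001 -0.   ]
 [ 0.     0.969  0.248 -0.069]
 [ 0.001 -0.248  0.969 -0.191]
 [ 0.     0.     0.     1.   ]]
[0.6, 0.175, 0.3] -180 [ 0.28  0.27  1.51 -0.    1.36 -2.86]
[0.6, 0.175, 0.3] -150 [ 0.28  0.27  1.51 -0.    1.36  2.9 ]
[0.6, 0.175, 0.3] -120 [ 0.28  0.27  1.51 -0.    1.36  2.38]
[0.6, 0.175, 0.3] -90 [ 0.28  0.27  1.51 -0.    1.36  1.85]
[0.6, 0.175, 0.3] -60 [ 0.28  0.27  1.51 -0.    1.36  1.33]
[0.6, 0.175, 0.3] -30 [ 0.28  0.27  1.51 -0.    1.36  0.8 ]
[0.6, 0.175, 0.3] 0 [ 0.28  0.27  1.51 -0.    1.36  0.28]
[0.6, 0.175, 0.3] 30 [ 0.28  0.27  1.51 -0.    1.36 -0.24]
[0.6, 0.175, 0.3] 60 [ 0.28  0.27  1.51 -0.    1.36 -0.77]
[0.6, 0.175, 0.3] 90 [ 0.28  0.27  1.51 -0.    1.36 -1.29]
[0.6, 0.175, 0.3] 120 [ 0.28  0.27  1.51 -0.    1.36 -1.81]
[0.6, 0.175, 0.3] 150 [ 0.28  0.27  1.51 -0.    1.36 -2.34]
[0.57, -0.12, 0.2] -180 [-0.21  0.28  1.72 -0.    1.14  2.93]
[0.57, -0.12, 0.2] -150 [-0.21  0.28  1.72 -0.    1.14  2.41]
[0.57, -0.12, 0.2] -120 [-0.21  0.28  1.72 -0.    1.14  1.88]
[0.57, -0.12, 0.2] -90 [-0.21  0.28  1.72 -0.    1.14  1.36]
[0.57, -0.12, 0.2] -60 [-0.21  0.28  1.72 -0.    1.14  0.84]
[0.57, -0.12, 0.2] -30 [-0.21  0.28  1.72 -0.    1.14  0.31]
[0.57, -0.12, 0.2] 0 [-0.21  0.28  1.72 -0.    1.14 -0.21]
[0.57, -0.12, 0.2] 30 [-0.21  0.28  1.72 -0.    1.14 -0.73]
[0.57, -0.12, 0.2] 60 [-0.21  0.28  1.72 -0.    1.14 -1.26]
[0.57, -0.12, 0.2] 90 [-0.21  0.28  1.72 -0.    1.14 -1.78]
[0.57, -0.12, 0.2] 120 [-0.21  0.28  1.72 -0.    1.14 -2.3 ]
[0.57, -0.12, 0.2] 150 [-0.21  0.28  1.72 -0.    1.14 -2.83]
```

Run:
```python
from h import *
f=load("scene0")
for uv in((280,8),(275,75),(415,40),(390,128)): print([ray(f,uv,z).round(2).tolist() for z in(0.02,.12,.25)])
r.reach([.60,.175,.36],down(np.pi/2)); shot("wrist","w1"); print(r.current_time_s(),r.current_eef_pos())
```

```text
[[1.42, 0.73, 0.02], [1.26, 0.61, 0.12], [1.05, 0.46, 0.25]]
[[1.03, 0.48, 0.02], [0.91, 0.38, 0.12], [0.75, 0.26, 0.25]]
[[1.5, 0.18, 0.02], [1.33, 0.12, 0.12], [1.1, 0.04, 0.25]]
[[1.0, 0.03, 0.02], [0.88, -0.01, 0.12], [0.73, -0.07, 0.25]]
2.4167 [0.59965353 0.17581343 0.35964858]
```

View pics/w1.png

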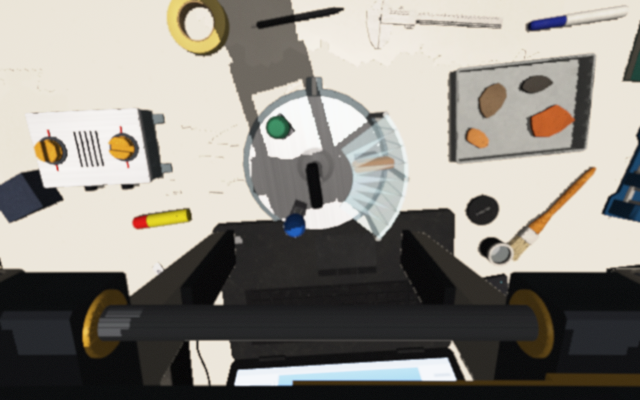

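Run:
```python
from h import *
f=load("w1"); c=f["color"]
cv2.imwrite("pics/b1.png",cv2.resize(c[70:250,230:420],None,fx=4,fy=3.3,interpolation=cv2.INTER_CUBIC)[:600])
cv2.imwrite("pics/b1.png",cv2.resize(c[70:250,230:420],None,fx=3.3,fy=3.3,interpolation=cv2.INTER_CUBIC))
cv2.imwrite("pics/b2.png",cv2.resize(c[90:200,20:180],None,fx=5,fy=5,interpolation=cv2.INTER_CUBIC))
```

```text
(no output)
```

View pics/b1.png

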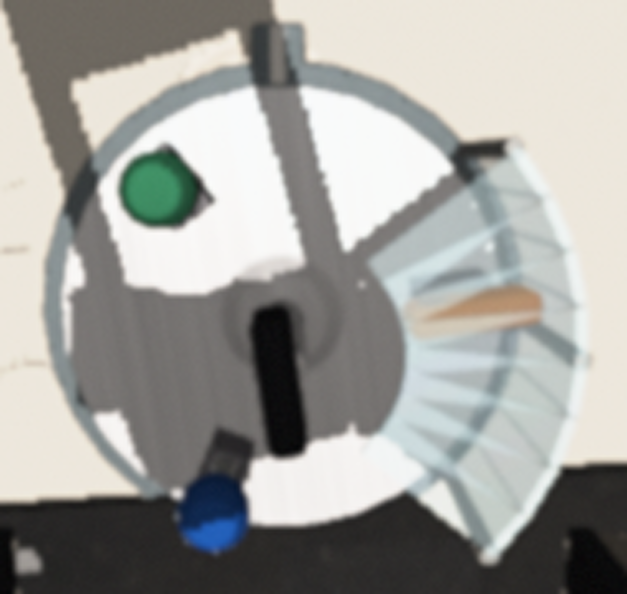

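View pics/b2.png

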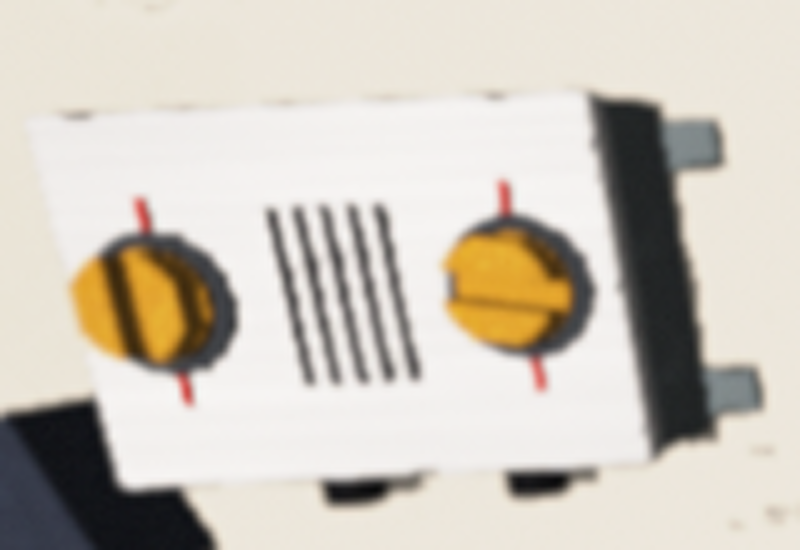

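Run:
```python
from h import *
from scipy.optimize import least_squares
f=load("w1")
P=np.array([ray(f,(230+u/3.3,70+v/3.3),.012)[:2] for u,v in((44,310),(60,215),(80,170),(140,110),(200,75),(350,68),(430,112),(58,380),(85,430),(130,480))])
s=least_squares(lambda q:np.hypot(*(P-q[:2]).T)-.121,[.6,.17]); print("axis",s.x,(s.fun*1e3).round(1))
s3=least_squares(lambda q:np.hypot(*(P-q[:2]).T)-q[2],[.6,.17,.12]); print(s3.x)
b1=lambda u,v,z:ray(f,(230+u/3.3,70+v/3.3),z)
b2=lambda u,v,z:ray(f,(20+u/5,90+v/5),z)
a=b1(272,310,.198);b=b1(288,452,.198);print("bar",a,b,(a+b)/2,np.linalg.norm(a-b),np.degrees(np.arctan2(*(b-a)[1::-1])))
c=s.x
t=b1(292,45,.012);print("tab",t,np.degrees(np.arctan2(t[1]-c[1],t[0]-c[0])))
for n,u,v in(("key in",415,313),("key out",540,303)):
  k=b1(u,v,.12);print(n,k,np.hypot(*(k[:2]-c)),np.degrees(np.arctan2(k[1]-c[1],k[0]-c[0])))
for n,(p,q) in {"open":((504,182),(541,390)),"shut":((140,200),(188,403))}.items():
  a=b2(*p,.05);b=b2(*q,.05);print(n,a,b,(a+b)/2,np.linalg.norm(b-a),np.degrees(np.arctan2(*(b-a)[1::-1])))
a=b2(450,290,.065);b=b2(575,295,.065);print("slot",a,b,np.degrees(np.arctan2(*(b-a)[1::-1])))
f2=load("scene0")
b1=lambda u,v,z:ray(f2,(200+u/5,115+v/4.6),z)
b2=lambda u,v,z:ray(f2,(330+u/5,190+v/5),z)
P=np.array([b1(u,v,.012)[:2] for u,v in((150,400),(180,440),(300,510),(370,522),(450,512),(530,475),(580,425),(601,365))])
s=least_squares(lambda q:np.hypot(*(P-q[:2]).T)-.121,[.6,.17]); print("axis sc",s.x,(s.fun*1e3).round(1))
print("tab",b1(230,495,.012))
for n,(p,q) in {"open":((210,200),(155,290)),"shut":((424,293),(376,390))}.items():
  a=b2(*p,.05);b=b2(*q,.05);print(n,a,b,(a+b)/2,np.linalg.norm(b-a),np.degrees(np.arctan2(*(b-a)[1::-1])))
```

```text
axis [0.60706313 0.17348042] [ 0.4  0.1  1.1 -0.6 -0.  -0.3 -2.3  0.  -1.2 -2. ]
[0.60561139 0.17147749 0.11901865]
bar [0.57932553 0.16920743 0.198     ] [0.62751884 0.17445629 0.198     ] [0.60342218 0.17183186 0.198     ] 0.048478296670937934 6.215742616839968
tab [0.47986644 0.17594832 0.012     ] 178.88847290381923
key in [0.59125617 0.22509086 0.12      ] 0.05397682700675566 107.02847919773943
key out [0.58723592 0.2748126  0.12      ] 0.10325371334866307 101.07093442406133
open [ 0.54408794 -0.11808233  0.05      ] [ 0.60631937 -0.11608023  0.05      ] [ 0.57520365 -0.11708128  0.05      ] 0.06226362483929613 1.8426839458056028
shut [ 0.54962776 -0.22660469  0.05      ] [ 0.61051868 -0.22444872  0.05      ] [ 0.58007322 -0.2255267   0.05      ] 0.06092908314452618 2.0278356826338073
slot [ 0.5745969 -0.1296776  0.065    ] [ 0.57597644 -0.09339014  0.065     ] 87.8228365060833
axis sc [0.60616923 0.16827749] [-0.7 -4.3 -1.2  2.5  2.6  0.2 -2.1 -3.7]
tab [0.48127931 0.1676686  0.012     ]
open [ 0.60238853 -0.11577899  0.05      ] [ 0.54235839 -0.11965717  0.05      ] [ 0.57237346 -0.11771808  0.05      ] 0.06015528257732716 -176.30361370067735
shut [ 0.60793015 -0.22312608  0.05      ] [ 0.54784535 -0.227856    0.05      ] [ 0.57788775 -0.22549104  0.05      ] 0.06027068561956318 -175.4989123932125
```

Run:
```python
from h import *
C=[.6042,.172]; y=np.radians(-83)
r.reach([*C,.30],down(y)); shot("wrist","w2")
r.line_to([*C,.167],rate=.15,guard=15); print(r.current_eef_pos(),r.current_force())
r.grab(); print(r.current_width(),r.current_force(),r.current_moment(),r.current_time_s())
```

```text
[0.60484789 0.17216106 0.16791813] [0.15884268 0.46332388 0.77320378]
0.013899893796801597 [ 1.31407224 -3.05221309 -0.69576525] [-0.50513534  0.10717781 -0.03096494] 7.2167
```

View pics/w2.png

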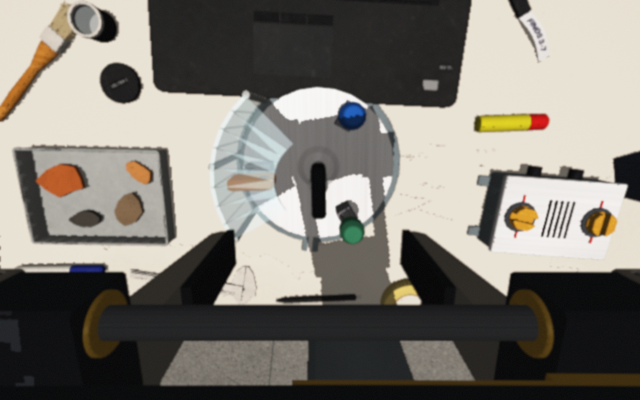

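Run:
```python
from h import *
p=r.current_eef_pos()
for y in(-75,-60,-45,-30,-15,0):
    r.line_to(p,rotation=down(np.radians(y))); print(y,r.current_time_s(),np.round(r.current_force(),1),np.round(r.current_moment(),2),r.current_width())
shot("scene","s1")
r.ungrasp(); r.line_to([p[0],p[1],.28],rate=.2)
print(r.current_time_s()); f=shot("scene","s2")
cv2.imwrite("pics/s2c.png",cv2.resize(f["color"][105:255,190:350],None,fx=4,fy=4,interpolation=cv2.INTER_CUBIC))
```

```text
-75 7.5083 [-0.5 -3.   0.2] [-0.54  0.05  0.06] 0.013606614731941547
-60 7.9167 [ 2.  -4.7 -0.5] [-0.99 -0.16  0.04] 0.013815389368080416
-45 8.325 [ 2.6 -5.8 -0.5] [-1.23 -0.34  0.04] 0.01353837044639624
-30 8.7333 [ 3.7 -7.2 -1.2] [-1.35 -0.53  0.04] 0.013605215927414295
-15 9.1417 [ 5.1 -7.2 -1.6] [-1.42 -0.76  0.06] 0.013529666909922845
0 9.55 [ 5.7 -7.6 -2.5] [-1.45 -1.02  0.04] 0.013501253828819873
11.525
```

View pics/s2c.png

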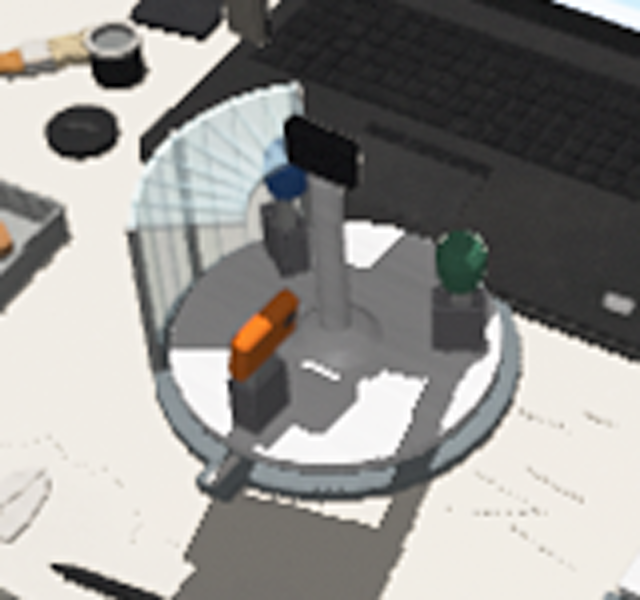

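Run:
```python
from h import *
r.reach([.57,.172,.28],down(np.pi/2)); f=shot("wrist","w3"); print(r.current_time_s())
hsv=cv2.cvtColor(f["color"],cv2.COLOR_BGR2HSV); m=cv2.inRange(hsv,(5,150,80),(18,255,255))
n,l,st,ce=cv2.connectedComponentsWithStats(m)
for i in range(1,n):
  if st[i,4]>150: print(st[i],ce[i])
cv2.imwrite("pics/w3c.png",cv2.resize(f["color"][20:240,230:430],None,fx=2.7,fy=2.7,interpolation=cv2.INTER_CUBIC))
```

```text
13.0083
[300 116  18  50 787] [308.4180432  139.72681067]
[ 568  125   51   36 1204] [589.9269103  143.20016611]
[492 153  25  20 347] [503.80115274 162.48991354]
[ 78 164  29  27 160] [ 94.225 175.9  ]
[561 196  79  73 847] [598.52420307 233.75206612]
```

View pics/w3c.png

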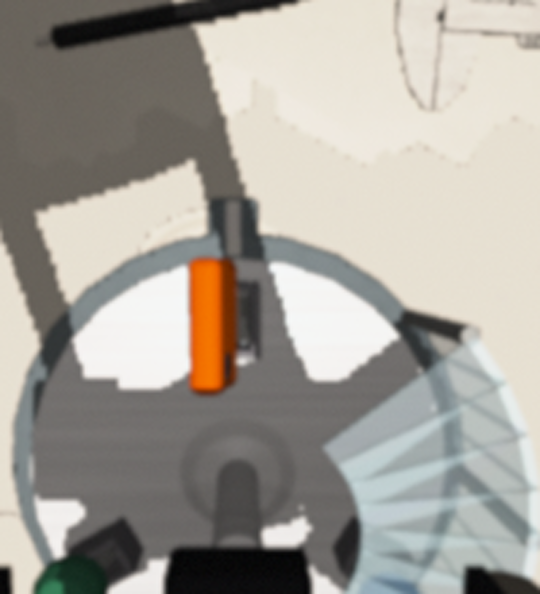

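Run:
```python
from h import *
f=load("w3"); b=lambda u,v,z:ray(f,(230+u/2.7,20+v/2.7),z).round(4)
print("top ends",b(206,258,.12),b(206,392,.12),"edges",b(190,325,.12),b(222,325,.12))
print("pocket right edge",b(260,283,.064),b(258,362,.064)); print("tab",b(235,200,.012),b(212,200,.012),b(258,200,.012))
print("bar",b(168,548,.198),b(308,548,.198))
```

```text
top ends [0.499  0.1594 0.12  ] [0.5506 0.1588 0.12  ] edges [0.5243 0.1529 0.12  ] [0.5243 0.1654 0.12  ]
pocket right edge [0.5096 0.1815 0.064 ] [0.5448 0.1808 0.064 ]
tab [0.4708 0.1702 0.012 ] [0.4708 0.1589 0.012 ] [0.4708 0.1816 0.012 ]
bar [0.5902 0.1488 0.198 ] [0.5903 0.1942 0.198 ]
```

```bash
python3 - <<'E'
from h import *
r.line_to([.5255,.1702,.20],rate=.25)
print(r.line_to([.5255,.1702,.089],rate=.1,guard=12),r.current_eef_pos(),r.current_force())
r.grab(); print(r.current_width(),r.current_force(),r.current_moment(),r.current_time_s())
shot("scene","s3"); f=shot("side","d3")
E
python3 - <<'E'
from h import *
f=load("scene0");f=load("s3");g=load("d3")
a=cv2.resize(f["color"][105:255,190:350],None,fx=2.5,fy=2.5,interpolation=cv2.INTER_CUBIC)
b=cv2.resize(g["color"][140:250,230:380],None,fx=2.66,fy=2.66,interpolation=cv2.INTER_CUBIC)
h=max(a.shape[0],b.shape[0]);pad=lambda i:cv2.copyMakeBorder(i,0,h-i.shape[0],0,0,0)
cv2.imwrite("pics/c3.png",np.hstack([pad(a),pad(b)]))
E
```

```text
False [0.5259781  0.17036624 0.08959495] [0.42696161 0.01574256 0.60762893]
0.013611753074342701 [-0.46807877 -0.03900949 -0.76176326] [0.05231049 0.0237232  0.03100928] 15.9417
```

View pics/c3.png

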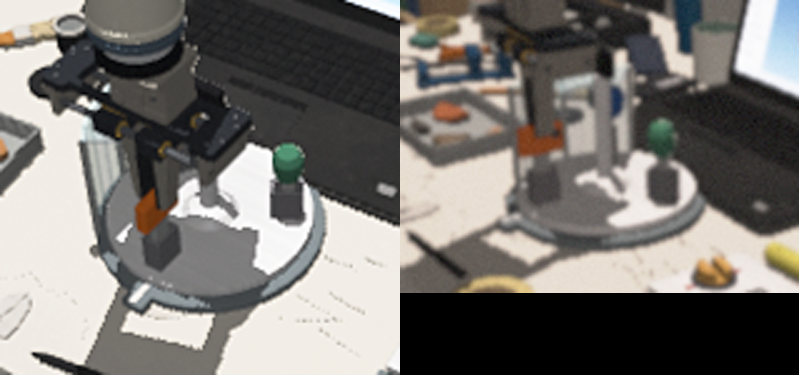

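Run:
```python
from h import *
p=r.current_eef_pos()
r.line_to([p[0],p[1],.16],rate=.1); print(r.current_force(),r.current_moment(),r.current_width())
r.line_to([p[0],p[1],.25],rate=.25)
r.reach([.50,.03,.25],down(np.pi/2)); print(r.current_time_s(),r.current_eef_pos())
f=shot("scene","s4");g=shot("side","d4")
T=[.50,.03,.25]
print(proj(f,T),proj(g,T))
a=cv2.resize(f["color"][120:280,220:380],None,fx=3,fy=3,interpolation=cv2.INTER_CUBIC)
u,v=proj(g,T)[0].astype(int)
b=cv2.resize(g["color"][v-60:v+60,u-50:u+50],None,fx=4,fy=4,interpolation=cv2.INTER_CUBIC); print(u-50,v-60)
h=max(a.shape[0],b.shape[0]);pad=lambda i:cv2.copyMakeBorder(i,0,h-i.shape[0],0,0,0)
cv2.imwrite("pics/c4.png",np.hstack([pad(a),pad(b)])[:600,:800])
```

```text
[ 0.23246446 -1.14853156 -1.32510609] [-0.01559666 -0.01389218 -0.02508031] 0.013777172673346067
18.0333 [0.49941175 0.02979736 0.24883385]
[[294.24506054 170.56072482]] [[291.58075794 156.77626473]]
241 96
```

View pics/c4.png

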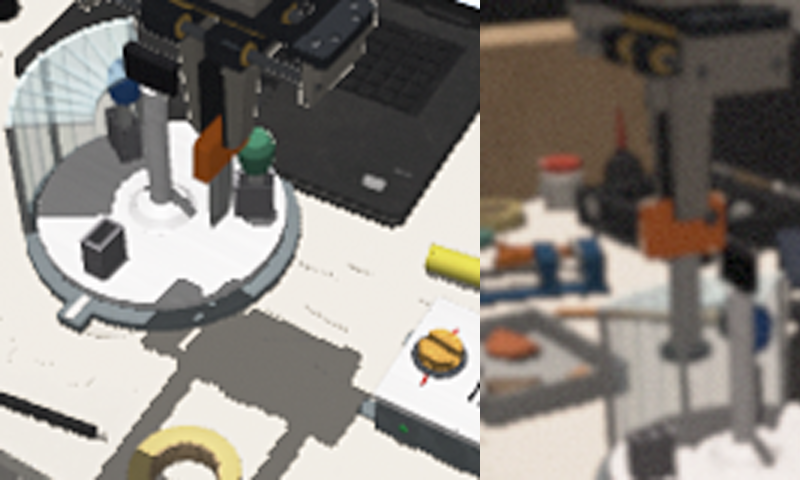

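Run:
```python
from h import *
f=load("s4");g=load("d4")
for z in(.28,.249,.2,.184):
  X=[.4994,.0298,z]; a=proj(f,X)[0];b=proj(g,X)[0]; print(z,(a-[220,120])*3,(b-[241,96])*4+[480,0])
a=cv2.resize(f["color"][150:205,270:310],None,fx=10,fy=10,interpolation=cv2.INTER_CUBIC)
b=cv2.resize(g["color"][135:190,270:310],None,fx=10,fy=10,interpolation=cv2.INTER_CUBIC)
cv2.imwrite("pics/c4b.png",np.hstack([a,b]))
for z in(.28,.249,.2,.184):
  X=[.4994,.0298,z]; a=proj(f,X)[0];b=proj(g,X)[0]; print(z,(a-[270,150])*10,(b-[270,135])*10+[400,0])
```

```text
0.28 [221.49427088 119.78414995] [679.16653186 196.46372658]
0.249 [222.51025977 153.37412026] [681.66185217 244.87199431]
0.2 [224.02215901 203.3840327 ] [685.46030466 318.77190039]
0.184 [224.49263721 218.95227584] [686.66382193 342.24032861]
0.28 [238.31423628  99.28049984] [607.91632965 101.15931646]
0.249 [241.70086588 211.24706753] [614.15463041 222.17998578]
0.2 [246.74053003 377.94677567] [623.65076165 406.92975097]
0.184 [248.3087907  429.84091948] [626.65955482 465.60082152]
```

View pics/c4b.png

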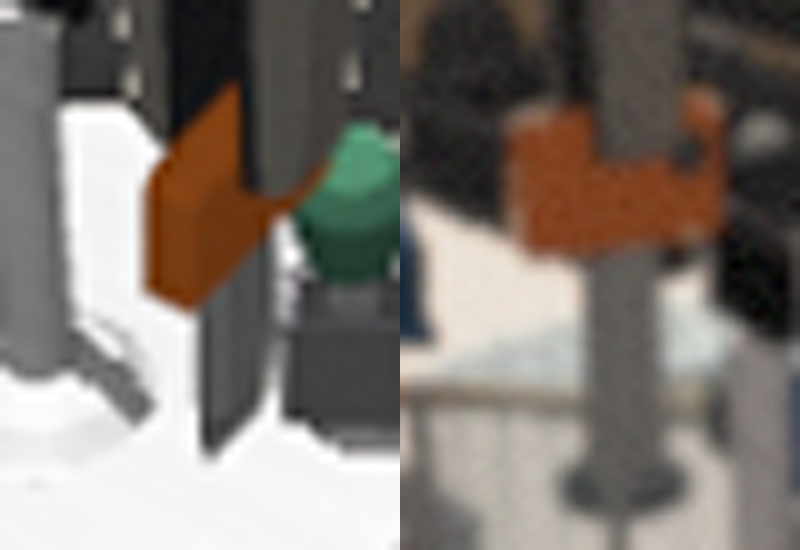

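Run:
```python
from h import *
r.reach([.64,-.117,.25],down(np.pi/2)); f=shot("wrist","w5"); print(r.current_time_s(),r.current_eef_pos())
print(proj(f,[.575,-.117,.05]))
cv2.imwrite("pics/w5.png",f["color"])
u,v=proj(f,[.575,-.117,.05])[0].astype(int); print(u,v)
cv2.imwrite("pics/w5c.png",cv2.resize(f["color"][v-50:v+50,u-60:u+60],None,fx=6,fy=6,interpolation=cv2.INTER_CUBIC))
```

```text
19.0083 [ 0.63922901 -0.11538539  0.249945  ]
[[317.17358457 121.67811665]]
317 121
```

View pics/w5.png

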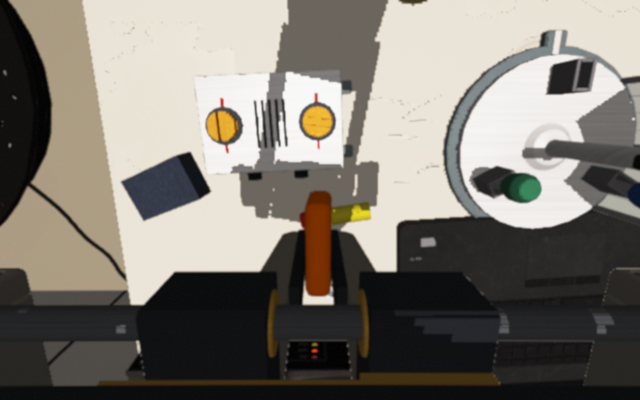

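View pics/w5c.png

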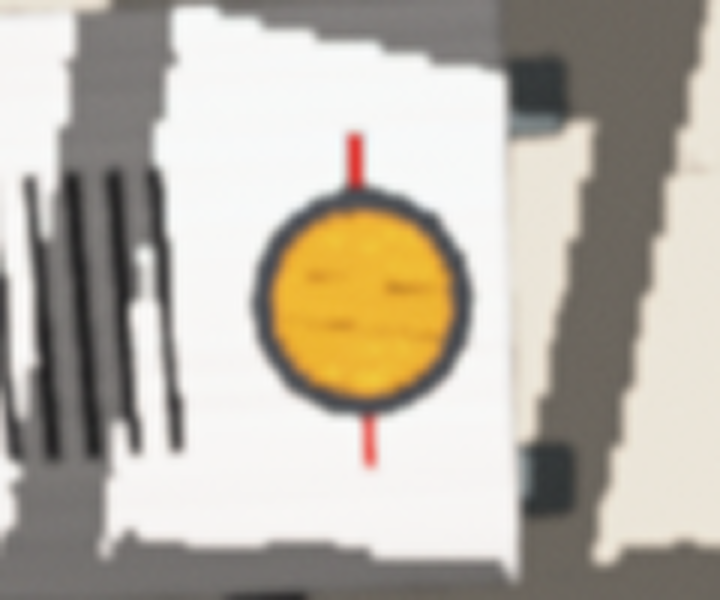

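Run:
```python
from h import *
f=load("w5"); b=lambda u,v,z:ray(f,(257+u/6,71+v/6),z).round(4)
print("seat",b(362,300.5,.053),b(252,300,.053),b(472,300,.053),b(362,187,.053),b(362,414,.053)); print("head",b(363,304,.065), b(270,300,.065),b(457,300,.065))
m1,m2=b(354,135,.05),b(371,467,.05);print("marks",m1,m2,(m1+m2)/2,np.degrees(np.arctan2(*(m2-m1)[1::-1])))
for p,q in(((305,275),(425,290)),((300,320),(435,335))):
  a,c=b(*p,.065),b(*q,.065);print("slot",a,c,np.degrees(np.arctan2(*(c-a)[1::-1])))
# foot of key grip: orange top in wrist
```

```text
seat [ 0.5743 -0.1168  0.053 ] [ 0.5742 -0.1379  0.053 ] [ 0.5742 -0.0957  0.053 ] [ 0.5535 -0.1168  0.053 ] [ 0.5957 -0.1168  0.053 ]
head [ 0.5748 -0.1166  0.065 ] [ 0.5741 -0.1339  0.065 ] [ 0.5741 -0.0992  0.065 ]
marks [ 0.5439 -0.1183  0.05  ] [ 0.6062 -0.115   0.05  ] [ 0.57505 -0.11665  0.05   ] 3.032095264029772
slot [ 0.5696 -0.1273  0.065 ] [ 0.5723 -0.1051  0.065 ] 83.06565109873034
slot [ 0.5777 -0.1283  0.065 ] [ 0.5804 -0.1032  0.065 ] 83.86031760007606
```

Run:
```python
from h import *
q=down(np.radians(-6.5))
r.reach([.5746,-.1167,.20],q); r.line_to([.5746,-.1167,.138],rate=.15)
print(r.current_eef_pos(),r.current_time_s(),r.current_force())
f=shot("scene","s6");g=shot("side","d6")
def crop(f,s,k):
  u,v=proj(f,[.5746,-.1167,.07])[0].astype(int); return cv2.resize(f["color"][v-s:v+s,u-s:u+s],None,fx=k,fy=k,interpolation=cv2.INTER_CUBIC)
cv2.imwrite("pics/c6.png",np.hstack([crop(f,25,8),crop(g,25,8)]))
```

```text
[ 0.57490785 -0.11677656  0.13835309] 21.05 [-0.22334338  0.27028042 -0.00251296]
```

View pics/c6.png

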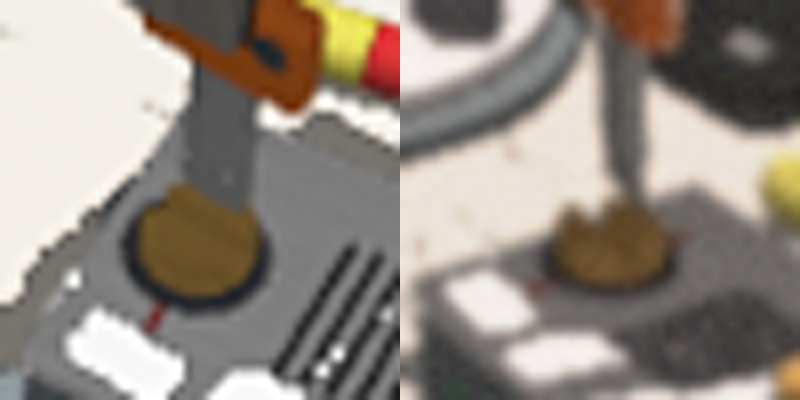

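Run:
```python
from h import *
ims=[]
for n in("s6","d6"):
  f=load(n); c=np.array([.5746,-.1167]); u,v=proj(f,[*c,.08])[0].astype(int); s=25;k=8
  im=cv2.resize(f["color"][v-s:v+s,u-s:u+s],None,fx=k,fy=k,interpolation=cv2.INTER_CUBIC)
  P=lambda X:((proj(f,X)-[u-s,v-s]+.5)*k).astype(int)
  th=np.linspace(0,2*np.pi,40)
  cv2.polylines(im,[P(np.c_[c[0]+.022*np.cos(th),c[1]+.022*np.sin(th),0*th+.053])],1,(255,255,0),1)
  cv2.polylines(im,[P(np.c_[c[0]+.017*np.cos(th),c[1]+.017*np.sin(th),0*th+.065])],1,(0,255,0),1)
  d=np.array([np.cos(np.radians(83.5)),np.sin(np.radians(83.5))])
  t=np.array([.5749,-.1168])
  F=.1384-.0656
  cv2.polylines(im,[P([[*(t-.010*d),F],[*(t+.010*d),F],[*(t+.010*d),F+.06],[*(t-.01*d),F+.06]])],1,(255,0,255),1)
  ims.append(im)
cv2.imwrite("pics/c6b.png",np.hstack(ims))
```

```text
(no output)
```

View pics/c6b.png

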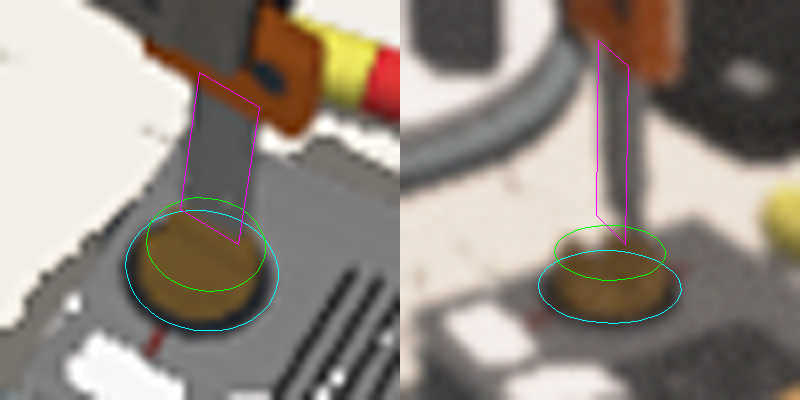

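Run:
```python
from h import *
ims=[]
for n in("s6","d6"):
  f=load(n); c=np.array([.5746,-.1167]); u,v=proj(f,[*c,.09])[0].astype(int); s=16;k=25
  im=cv2.resize(f["color"][v-s:v+s+8,u-s:u+s],None,fx=k,fy=k,interpolation=cv2.INTER_CUBIC)
  P=lambda X:((proj(f,X)-[u-s,v-s]+.5)*k).astype(int)
  d=np.array([np.cos(np.radians(83.5)),np.sin(np.radians(83.5))]); e=np.array([-d[1],d[0]])
  t=np.array([.5749,-.1168]); F=.1384-.0656
  def box(hx,hy,z0,z1,col):
    from itertools import product
    B=[[*(t+a*hx*d+b*hy*e),z] for a,b,z in product((-1,1),(-1,1),(z0,z1))]
    cv2.polylines(im,[cv2.convexHull(P(B))],1,col,1)
  box(.010,.004,F+.016,F+.060,(255,0,255)); box(.011,.002,F+.005,F+.016,(0,255,0)); box(.010,.0012,F,F+.005,(0,255,255)); box(.027,.007,F+.06,F+.096,(255,0,0))
  ims.append(im)
o=np.hstack(ims); print(o.shape); cv2.imwrite("pics/c6d.png",cv2.resize(o,(800,int(o.shape[0]*800/o.shape[1])))[:600])
```

```text
(1000, 1600, 3)
```

View pics/c6d.png

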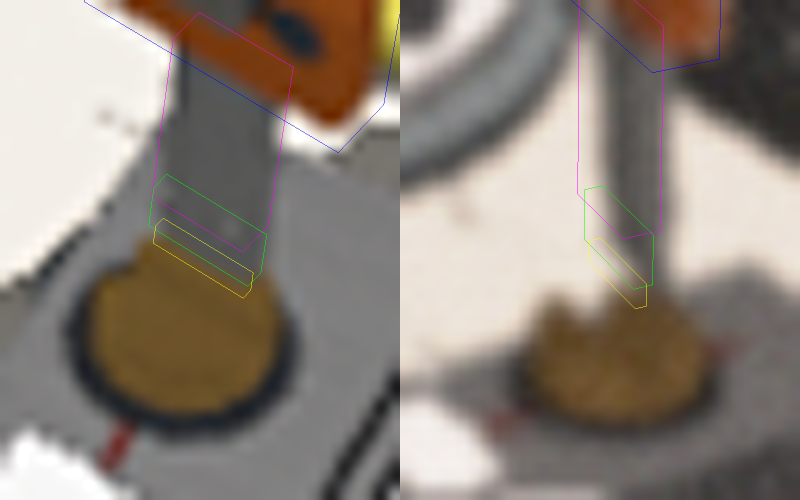

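Run:
```python
from h import *
f0=np.array(r.current_force())
p=[.5732,-.1167]
r.line_to([*p,.138],rate=.1)
h=r.line_to([*p,.1225],rate=.03,guard=5)
print(h,r.current_eef_pos(),np.array(r.current_force())-f0,r.current_moment(),r.current_time_s())
f=shot("scene","s7");g=shot("side","d7")
def crop(f,s,k):
  u,v=proj(f,[.5746,-.1167,.08])[0].astype(int); return cv2.resize(f["color"][v-s:v+s,u-s:u+s],None,fx=k,fy=k,interpolation=cv2.INTER_CUBIC)
cv2.imwrite("pics/c7.png",np.hstack([crop(f,20,20),crop(g,20,20)]))
```

```text
True [ 0.57291062 -0.11664816  0.1246406 ] [-1.57021803  0.8273055  -0.91838852] [-0.05261769  0.09183801 -0.02296302] 21.85
```

View pics/c7.png

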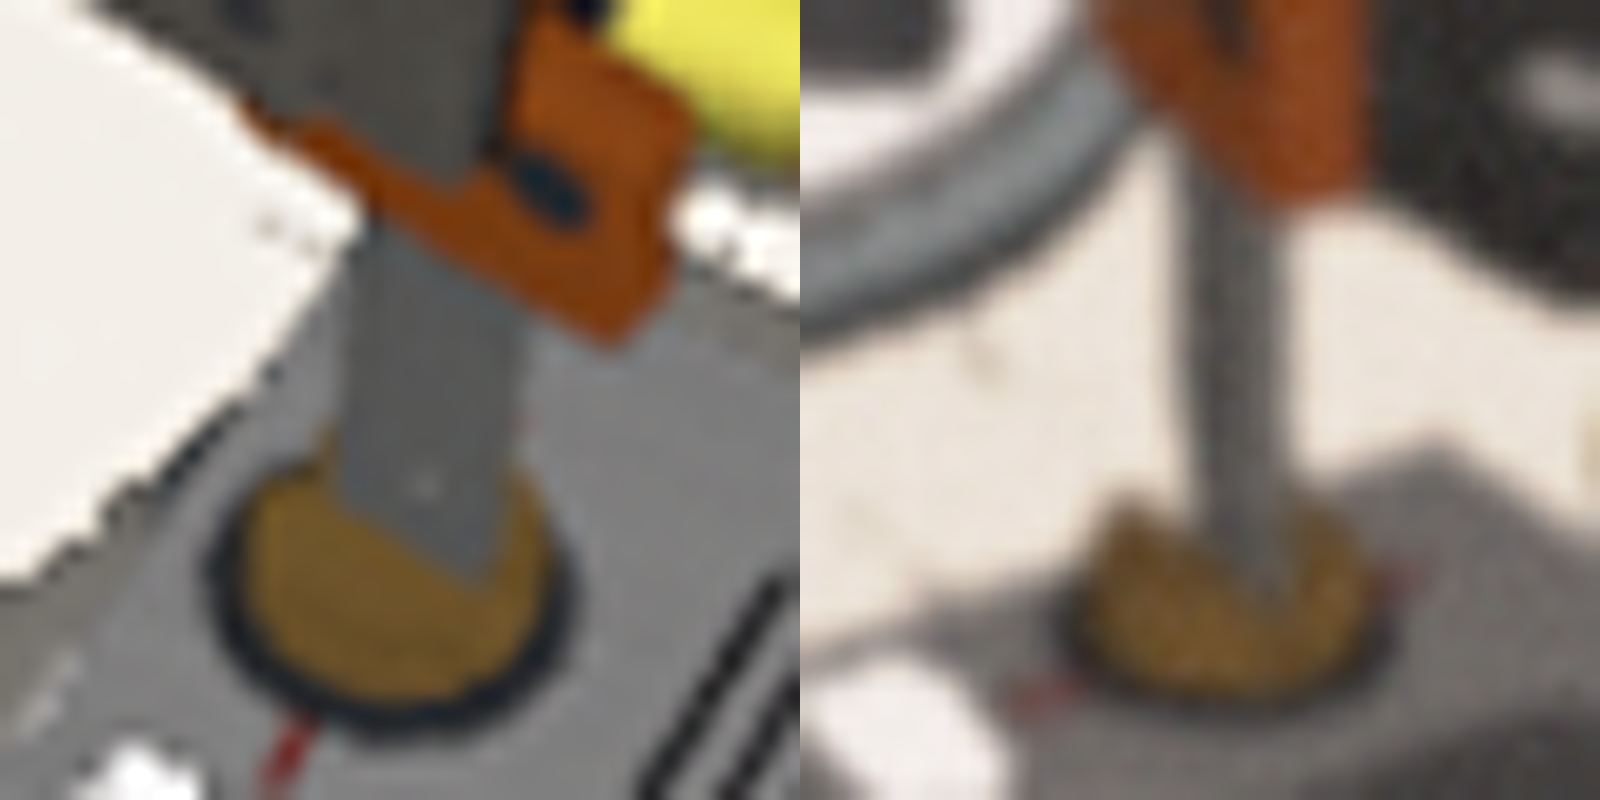

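Run:
```python
from h import *
p=r.current_eef_pos()
for dx in(0,):
  h=r.line_to([.5729,-.1167,.1205],rate=.02,guard=10); print(h,r.current_eef_pos(),r.current_force(),r.current_moment(),r.current_time_s())
```

```text
True [ 0.57329319 -0.11679352  0.12084175] [-0.12716473  0.03631297  6.50106325] [-0.02720286  0.28491914  0.03158926] 22.2417
```

Run:
```python
from h import *
p=[.5733,-.1167,.1222]
for y in list(range(-20,-81,-15))+list(range(-86,-106,-4)):
    r.line_to(p,rotation=down(np.radians(y))); m=r.current_moment(); print(y,round(r.current_time_s(),2),np.round(r.current_force(),1),np.round(m,2),np.round(r.current_eef_pos(),4))
    if abs(m[2])>.8 : break
shot("scene","s8");shot("side","d8")
```

```text
-20 22.62 [-2.1  0.4 -0.7] [0.22 0.67 0.03] [ 0.5725 -0.1165  0.1217]
-35 23.03 [-2.8  1.6 -0.8] [0.4  0.63 0.02] [ 0.5728 -0.1164  0.1218]
-50 23.44 [-1.6  2.5 -2.9] [0.61 0.61 0.03] [ 0.5731 -0.1165  0.122 ]
-65 23.85 [-0.9  2.5 -2. ] [0.75 0.54 0.08] [ 0.5733 -0.1166  0.1222]
-80 24.26 [-0.3  3.7 -2.7] [ 0.79  0.35 -0.01] [ 0.5735 -0.1167  0.1222]
-86 24.52 [-0.3  2.6 -1.8] [0.83 0.29 0.06] [ 0.5735 -0.1167  0.1223]
-90 24.77 [ 0.6  2.7 -2.7] [0.84 0.19 0.08] [ 0.5735 -0.1167  0.1223]
-94 25.02 [ 0.3  3.5 -2.1] [0.84 0.2  0.03] [ 0.5734 -0.1167  0.1223]
-98 25.27 [ 0.4  2.1 -2.4] [0.84 0.08 0.02] [ 0.5734 -0.1167  0.1222]
-102 25.52 [ 0.9  3.1 -1.3] [ 0.89 -0.    0.02] [ 0.5734 -0.1167  0.1223]
```

Run:
```python
from h import *
p=[.5733,-.1167,.1222]
for y in range(-104,-119,-2):
    r.line_to(p,rotation=down(np.radians(y))); m=r.current_moment(); print(y,round(r.current_time_s(),2),np.round(r.current_force(),1),np.round(m,2),np.round(r.current_eef_pos(),4),r.current_width())
    if abs(m[2])>.35 : break
f=shot("scene","s8");g=shot("side","d8")
def crop(f,s,k):
  u,v=proj(f,[.5746,-.1167,.08])[0].astype(int); return cv2.resize(f["color"][v-s:v+s,u-s:u+s],None,fx=k,fy=k,interpolation=cv2.INTER_CUBIC)
cv2.imwrite("pics/c8.png",np.hstack([crop(f,20,20),crop(g,20,20)])[::2,::2])
```

```text
-104 25.87 [ 0.6  2.8 -1.8] [0.86 0.05 0.11] [ 0.5734 -0.1168  0.1222] 0.01368952763657435
-106 26.12 [ 1.3  3.4 -0.9] [ 0.69 -0.04  0.17] [ 0.5734 -0.1168  0.1223] 0.013444046866118456
-108 26.37 [ 0.6  1.3 -2.2] [ 0.62 -0.07  0.34] [ 0.5734 -0.1168  0.1222] 0.013451851295565784
-110 26.62 [ 0.7  1.9 -1.6] [ 0.48 -0.07  0.41] [ 0.5733 -0.1168  0.1223] 0.013688337987634509
```

View pics/c8.png

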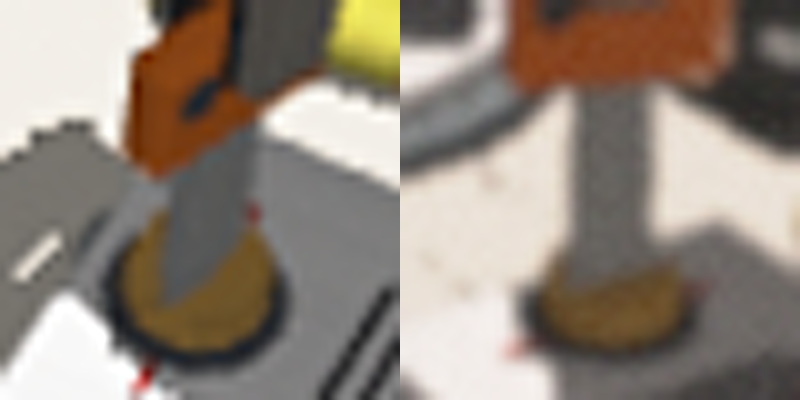

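Run:
```python
from h import *
p=[.5733,-.1167,.1222]
r.line_to(p,rotation=down(np.radians(-93))); print(np.round(r.current_moment(),2),np.round(r.current_force(),1))
r.line_to([*p[:2],.16],rate=.08); r.line_to([*p[:2],.25],rate=.25)
print(np.round(r.current_force(),1),r.current_width())
r.reach([.50,.0,.28],down(np.pi/2)); print(r.current_time_s(),r.current_eef_pos())
f=shot("scene","s9");g=shot("side","d9")
def crop(f,X,s,k):
  u,v=proj(f,X)[0].astype(int); return cv2.resize(f["color"][v-s:v+s,u-s:u+s],None,fx=k,fy=k,interpolation=cv2.INTER_CUBIC)
cv2.imwrite("pics/c9.png",np.hstack([crop(f,[.575,-.165,.06],40,10),crop(f,[.50,0,.23],40,10)]))
cv2.imwrite("pics/c9b.png",np.hstack([crop(f,[.50,0,.23],30,13),crop(g,[.5,0,.23],30,13)]))
```

```text
[ 0.03  0.22 -0.  ] [ 0.2 -0.6 -0.9]
[-0.3 -0.4 -1.4] 0.01345193135907096
30.8333 [ 4.99974718e-01 -4.49251097e-05  2.79814942e-01]
```

View pics/c9.png

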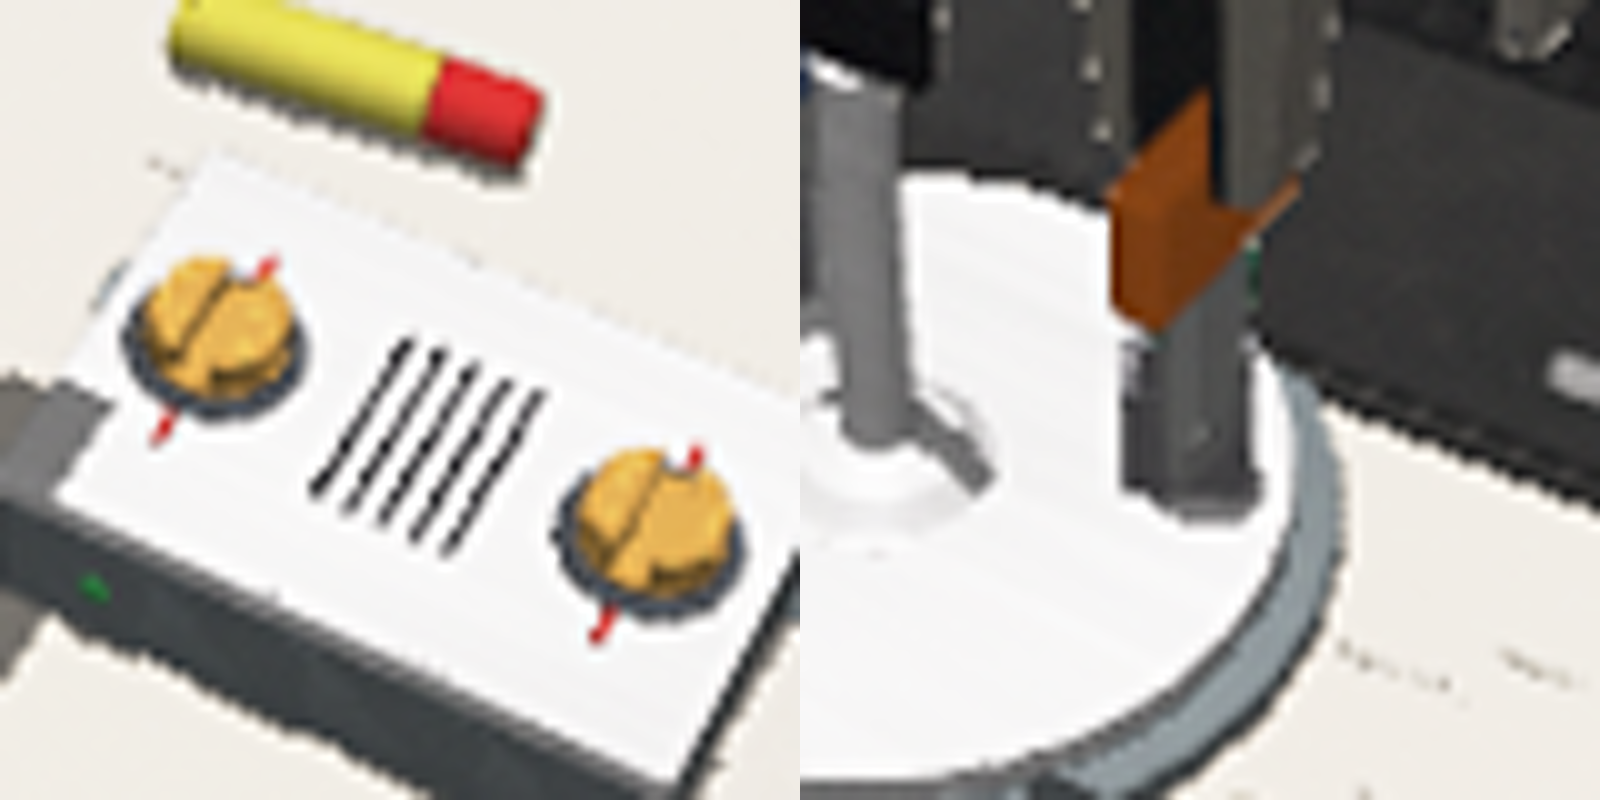

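View pics/c9b.png

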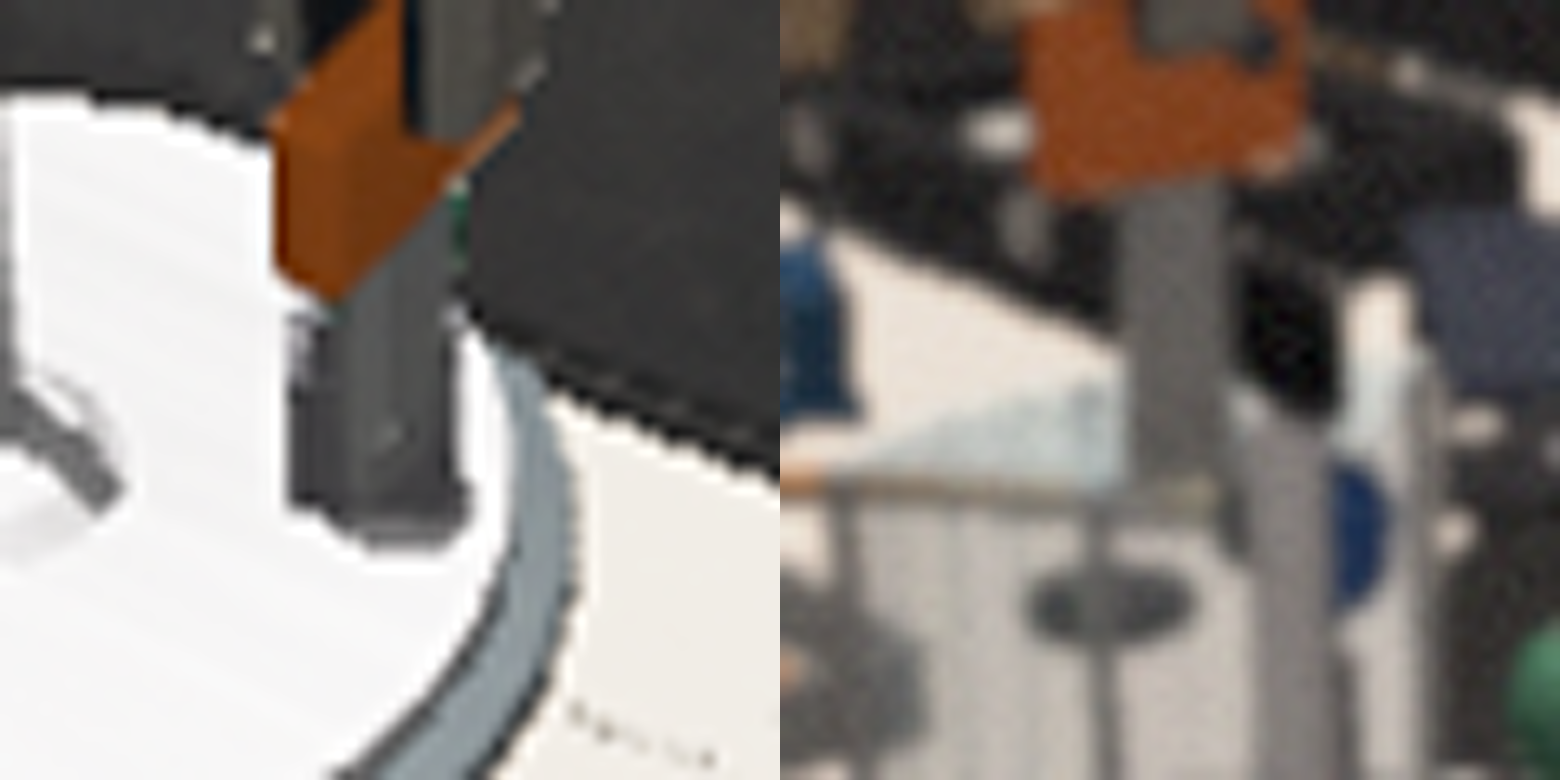

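Run:
```python
from h import *
r.reach([.58,.171,.30],down(np.pi/2)); f=shot("wrist","w10"); print(r.current_time_s(),r.current_eef_pos())
u,v=proj(f,[.5265,.1705,.064])[0].astype(int); print(u,v)
cv2.imwrite("pics/w10c.png",cv2.resize(f["color"][v-40:v+40,u-40:u+40],None,fx=7.5,fy=7.5,interpolation=cv2.INTER_CUBIC))
```

```text
31.7667 [0.57938572 0.1695311  0.29977111]
318 130
```

View pics/w10c.png

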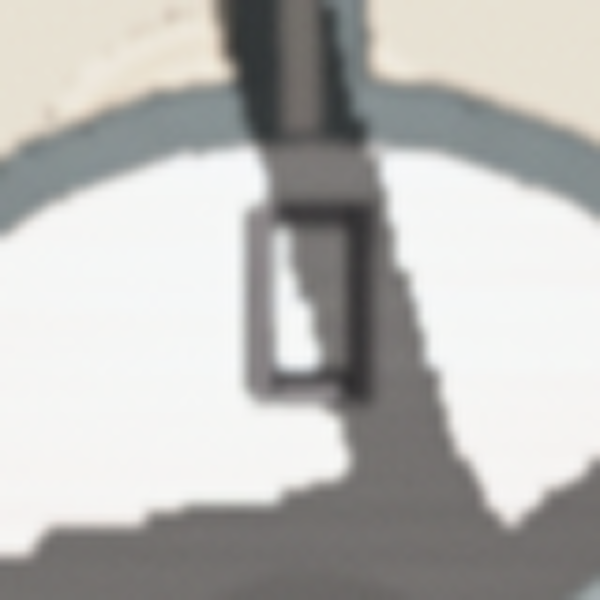

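Run:
```python
from h import *
f=load("w10"); b=lambda u,v:ray(f,(278+u/7.5,90+v/7.5),.064).round(4)
print(b(247,304),b(372,304),b(309.5,205),b(309.5,403),b(309.5,304), b(247,215),b(247,395))
```

```text
[0.5265 0.1602 0.064 ] [0.5265 0.1815 0.064 ] [0.5102 0.1708 0.064 ] [0.5431 0.1709 0.064 ] [0.5265 0.1709 0.064 ] [0.5119 0.1603 0.064 ] [0.5418 0.1602 0.064 ]
```

Run:
```python
from h import *
p=[.5262,.1706]
r.line_to([*p,.22],rate=.2); r.line_to([*p,.14],rate=.12); print(r.current_eef_pos(),r.current_force())
print(r.line_to([*p,.093],rate=.05,guard=8),r.current_eef_pos(),r.current_force(),r.current_time_s())
```

```text
[0.52691402 0.17080695 0.14071561] [-0.20604436 -1.16116027 -0.91389924]
False [0.52646937 0.17066634 0.09329271] [-0.71541797 -1.02648371 -0.94502884] 34.3083
```

Cleanly inserted. Lowering to the floor, then releasing.

Run:
```python
from h import *
p=[.5262,.1706]
print(r.line_to([*p,.0885],rate=.02,guard=6),r.current_eef_pos(),r.current_force())
r.ungrasp(); r.wait(.2); r.line_to([*p,.20],rate=.12); r.line_to([.57,.172,.28],rate=.2); print(r.current_force(),r.current_width(),r.current_time_s())
f=shot("wrist","w11");s=shot("scene","s11");g=shot("side","d11")
a=cv2.resize(f["color"][20:220,230:430],(400,400),interpolation=cv2.INTER_CUBIC)
u,v=proj(s,[.5262,.1706,.08])[0].astype(int);b=cv2.resize(s["color"][v-40:v+40,u-40:u+40],(400,400),interpolation=cv2.INTER_CUBIC)
cv2.imwrite("pics/c11.png",np.hstack([a,b]))
```

```text
True [0.52692564 0.17082925 0.08916295] [-1.06680636 -0.5023446   5.8892534 ]
[-1.45261506  0.06355348  0.02836192] 0.09160829935875207 37.6917
```

View pics/c11.png

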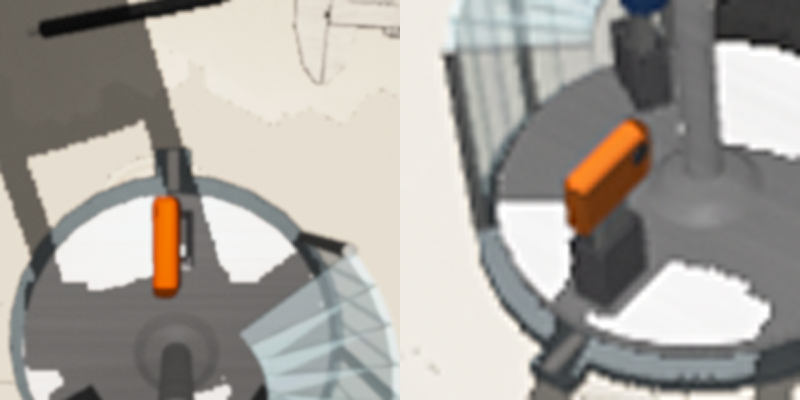

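View pics/s11.png

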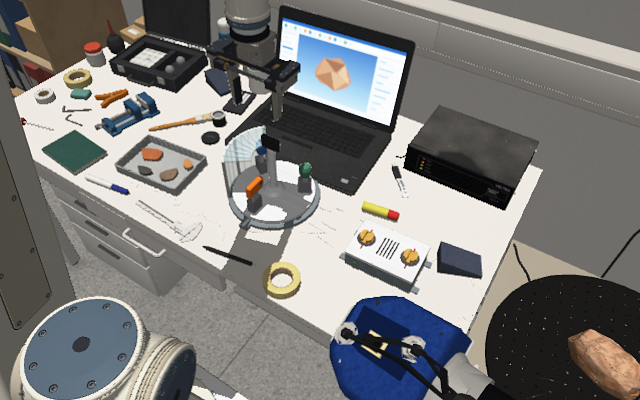

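Run:
```python
from h import *
f=load("w11"); b=lambda u,v,z:ray(f,(230+u/2,20+v/2),z).round(4)
print("top",b(166,197,.12),b(166,297,.12)," before .1594/.1588")
r.wait(.5); print(r.current_time_s()); r.finish_job()
```

```text
top [0.501 0.166 0.12 ] [0.553  0.1658 0.12  ]  before .1594/.1588
38.3417
the job is handed in; nothing more can be done
```

I turned the stand to the front, used the key to drive the open screw home, put the key back in its pocket and handed the job in at about 38 s. The handover reports no verdict, so what follows rests on my own checks.

- **Stand:** I turned it about 83° by its grip bar. The key's pocket ended at (0.5265, 0.171), in line with the white mark as closely as I could measure.
- **Screw:** The key went into the slot down to its floor. I turned it clockwise until the moment rose to 0.4 Nm at the stop. The picture afterwards shows the slot in line with the red marks and parallel to the shut screw's slot.
- **Key:** It went back down until it touched the pocket floor, at about the height where I first gripped it. It stands released, leaning about 0.05 rad, and the open gripper is clear of everything.
- **Other items:** The shut screw, both drivers, the tape roll and the glue stick look unmoved in the last picture, judged by eye only.

**Disagreement:** In the scene and side views, the key's foot looked about 2 to 5 mm off the screw position I had measured with the wrist camera. I shifted the insertion by 1.4 mm in x and it went in. The first descent stopped on a light contact partway into the slot, and a second push reached the floor.

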